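# Space two post-holder carriers along an optical rail with a setup block

## Task

Set equal 50 mm gaps along the optical rail, using the steel setup block as the spacer and starting from the locked carrier that holds the iris: stand the block in the first gap, push the nearer post-holder carrier up snug against it, then step the block on to the next gap and bring the outer carrier up to it without shifting the one already set. Finally stand the block back in its wooden tray; do not topple it or disturb the filter cube, the loose post and the two clamping forks.

Things in the scene. Friction and masses are not known exactly. Their poses are not given: they have to be found in the camera images.
- rail: dark optical rail fixed to the table, 52 mm wide, flat top 24 mm above the table. Origin on the table, on the rail's centre line, under the end face of the locked carrier. x runs along the rail from there past both sliding carriers (rail: x = -105 to 352 mm), y across, z up. The locked carrier covers x = -90 to 0 mm; its iris on a post is at x = -55 mm, top 158 mm above the table
- datum_face (a point): centre of the locked carrier's end face, which looks along rail +x toward the first gap; 31 mm above the table
- carrier_a_near_face (a point): centre (31 mm above the table) of the end face toward the locked carrier of the nearer sliding carrier A, an aluminium plate 76 mm long along the rail, 64 mm wide, from 24 to 38 mm above the table, with plain flat end faces and jaws down the rail's sides; a black post holder is bolted on top. Axes as the rail's
- carrier_a_far_face (a point): centre of carrier A's other end face, which faces carrier B; axes as the rail's. Each carrier slides only along the rail: a friction brake holds it where it is left and gives way at about 6 N. The block's own friction on the rail adds 2 to 4 N; a push of over about 15 N, passed on through the block, shifts the neighbour too
- carrier_a_holder_top (a point): centre of the top of the black post holder on carrier A, 97 mm above the table: an upright cylinder 26 mm in diameter and 50 mm tall over the middle of the carrier, on a 70 x 32 x 10 mm foot; a thumb screw sticks out sideways (rail -y) to 26 mm from the cylinder's axis, at 76 to 90 mm above the table
- carrier_b_near_face (a point): centre of the end face of the outer sliding carrier B toward carrier A; B is the same as A
- carrier_b_far_face (a point): centre of carrier B's outer end face, toward the free end of the rail
- carrier_b_holder_top (a point): centre of the top of the post holder on carrier B, as on A
- block: steel setup block with drilled holes, standing on end: 50 mm along its x, 25 mm along its y, 75 mm tall along z; origin at the centre of its underside; about 0.5 kg. Its 50 mm side is the gap to set, so its x goes along the rail; grasp it across the 25 mm sides.
- tray: shallow wooden tray on the table, 86 mm (its x) by 110 mm (its y), 14 mm high, walls 5 mm thick, inner floor 5 mm above the table; origin at the centre of its underside
- cube: black filter cube on the table, 33 x 30 x 32 mm, a bystander; origin at the centre of its underside
- spare_post: bare steel post lying on the table behind the rail, 100 mm long, 13 mm thick, a bystander; origin under its middle
- fork_a: small black clamping fork on the table at the right, 25 x 60 x 16 mm, a bystander
- fork_b: the other black clamping fork, a bystander
There are look-alikes about, which are no part of the job. Of the things that look like the block, the middle-sized one is meant. What is meant by the tray is not yellow, and is the smaller of those in its own colour.

How it is judged (in metres and radians):
On the way, in this order (a step that is already met when the one before it is completed fails the run):
1. the block stands on the rail in the first gap and carrier A is closed up on it (distance between datum_face and carrier_a_near_face below 0.052 m and x of block in the frame of datum_face between 0.015 and 0.035 m and y of block in the frame of rail between -0.03 and 0.03 m and z of block in the frame of rail below 0.03 m), for 0.2 s.
2. the block stands on the rail in the second gap and carrier B is closed up on it (distance between carrier_a_far_face and carrier_b_near_face below 0.052 m and x of block in the frame of carrier_a_far_face between 0.015 and 0.035 m and y of block in the frame of rail between -0.03 and 0.03 m and z of block in the frame of rail below 0.03 m), for 0.2 s.
At the end, for the whole second after the job is handed in: Both gaps (locked carrier to A, A to B) measure 50 mm to within 2 mm with the block taken out, and the block stands upright and at rest on the floor of its tray (distance between datum_face and carrier_a_near_face between 0.048 and 0.052 m and distance between carrier_a_far_face and carrier_b_near_face between 0.048 and 0.052 m and x of block in the frame of tray between -0.038 and 0.038 m and y of block in the frame of tray between -0.05 and 0.05 m and z of block in the frame of tray below 0.009 m and angle between block's own z axis and vertical below 0.06 rad and linear speed of block below 0.02 m/s); the robot touches nothing.
It fails at once if the block is toppled (angle between block's own z axis and vertical above 0.5 rad).
It fails at once if the filter cube is moved more than 15 mm (distance of cube from where it was at the start of the episode above 0.015 m).
It fails at once if the loose post is moved more than 15 mm (distance of spare_post from where it was at the start of the episode above 0.015 m).
It fails at once if a clamping fork is moved more than 15 mm (distance of any of fork_a, fork_b from where it was at the start of the episode above 0.015 m).
It also fails if it takes over 72 s, if anything falls off the work surface, if the arm or the gripper's body presses on something with over 40 N, if the wrist force passes 120 N, or if a joint passes its speed limit or range.

## Robot

A 6-joint arm with a two-finger parallel gripper is mounted at the origin on the work surface; the furniture and walls round the work are solid. World frame = base frame: x ahead of the robot, y to its left, z up, the work surface at z = 0. Lengths are in m, angles in degrees, forces in N, time in s.
With the tool pointing down it reaches from about 0.375 to 0.975 m from the base axis. Payload 3.8 kg.
Tool frame: the origin (TCP) lies midway between the tips of the shut fingers; the grasp point (between the pads) lies 19 mm behind it; z points along the fingers, y is the line along which they close (so a half turn about z gives the same grasp; the last joint's range is limited). The gripper opens to 85 mm and grips with 20 to 120 N. Pads are 22 mm wide; open, the fingers measure 114 mm over their backs; the gripper's body (76 mm by 85 mm) begins 54 mm behind the grasp point. The pads swing forward as they close: fully open they stand 13 mm farther back than shut.
Start: joints at [62.859, 15.12, 91.902, -0, 72.978, -2.114], TCP at [0.286, 0.612, 0.231] pointing down, gripper open.
Joint ranges: [-150.88, 150.88], [-54.13, 125.18], [17.81, 147.31], [-75.09, 255.09], [0, 152.58], [-146.25, 146.25]. Speed limits (degrees/s): [147.25, 147.25, 180, 180, 180, 180].

## Interface

Orientations are given as [roll, pitch, yaw] about the fixed x, y, z axes, in that order (R = Rz(yaw) Ry(pitch) Rx(roll)).
In Python, from cell import sense, capture, hand_in gives the robot as it stands.
- The arm moves only by the tool jog_arm, never from a script. Its argument "rows" is a list of rows, each a list of 7 numbers: the opening, from 0 (shut) to 1 (fully open), then the shift along the tool's x, y, z in m, then the turn, a rotation vector about the tool's x, y, z in rad. A call has 1 to 8 rows; each row shifts and turns the commanded pose from where the row before left it, along the tool's axes as they then stand; what a row does not reach is not made up. A row lasts 1/8 s, in which the tool goes at most 62.5 mm and 10.7 degrees, less where a joint would pass 70% of its speed; a pose out of reach is approached as far as the arm can. A call with a gripper value outside its range is refused whole. The fingers move at their own pace and stop on an object; "grip_force" is the grip in N (left out, the last holds). Time passes only in rows, so rows that do not move let the fingers close. It gives the time, the measured TCP pose, the force, the opening and the grip force at its end, in the units of the state.
- sense(): the state, without advancing time (a new reading comes with each control period).
- capture(name): name is "scene" or "top" or "wrist"; returns a dict with "color" (480x640x3 uint8, blue, green, red), "z_map" (480x640 float32, m along the optical axis (not along the pixel's ray), 0 where there is no reading), "mtx" (3x3 intrinsics, pixels), "cam_to_world" (4x4, takes a point from camera to world coordinates); the wrist camera has in their place "tool_from_camera" (4x4, takes a point from camera to tool coordinates, whose origin is the TCP and whose axes are the flange's). Camera axes: x right, y up, looking along -z (the intrinsics and any distortion apply to the point x, -y, -z); pixel columns grow to the right and rows downward; lengths in m; the calibration is good to about 2 mm. The wrist camera is an equidistant fisheye: a pixel r from the principal point sees the ray r / f radians off the axis. A picture is of the moment at which its call begins: read the wrist's pose just before it.
- hand_in(): hands the job in; it is judged then, once.
The state is a dict: "clock": time; "joint_positions": joint angles; "joint_vel": joint speeds; "joint_torque": joint torques, N m; "position": TCP position; "orientation": TCP orientation; "contact_force": force on the tool from outside, world axes, zero at the start; "torque": the same for the moment, N m; "finger_gap": finger opening in m; "grasp_force": force on a finger pad.
Only numpy, scipy, OpenCV 4.12 (cv2) and the standard library are available. Lean on these libraries where they do the work, as an engineer would, in place of code of your own. Each camera call takes 0.05 s, during which the arm holds its last target. There are 200 camera calls.

## Working session

There is one attempt and no reset: what is moved stays moved. The work goes in short steps, Python scripts to look and compute and a tool call to move; the robot and the scene stay as the last step left them, time stands still between calls to the robot, and variables do not carry over. Pictures are saved under pics/ and viewed, at most 10 in all, crops included, and the job is handed in when it is done.

Besides the shell and the picture viewer there is one more tool, called after "Call:" as a command line: name --pt "numbers of a row" for each row, then --argument value for the rest. jog_arm: Moves the arm, as the interface text tells. Its arguments: {"type":"object","properties":{"rows":{"type":"array","items":{"type":"array","items":{"type":"number"}}},"grip_force":{"type":"number"}},"required":["rows"]}

```bash
mkdir -p pics; cat > h.py <<'E'
import numpy as np, cv2
from cell import sense, capture, hand_in
def cloud(n):
    c=capture(n); z=c["z_map"]; v,u=np.mgrid[0:480,0:640]; m=c["mtx"]
    X=(u-m[0,2])/m[0,0]*z; Y=(v-m[1,2])/m[1,1]*z
    P=np.stack([X,-Y,-z,np.ones_like(z)],-1)@np.array(c["cam_to_world"]).T
    P=P[...,:3]; P[z==0]=np.nan
    return c,P
E
python3 - <<'E'
from h import *
s=sense(); print(s)
for n in("scene","top"):
    c,P=cloud(n); cv2.imwrite(f"pics/{n}.png",c["color"]); np.savez(f"{n}.npz",P=P,c=c["color"]); print(n,c["mtx"],c["cam_to_world"],c.keys())
E
```

```text
{'clock': 0.0, 'joint_positions': array([ 6.28585066e+01,  1.51705702e+01,  9.19843979e+01, -1.54020590e-03,
        7.29766756e+01, -2.11378467e+00]), 'joint_vel': array([-0.0190279 ,  0.01942446,  0.0104514 , -0.03103634,  0.00296865,
       -0.00195965]), 'joint_torque': array([ 6.88624532e-04, -5.15119100e+01, -3.67315757e+01, -2.35722555e-04,
        1.32766124e-02,  1.43649896e-05]), 'position': array([0.28522362, 0.61094487, 0.2299158 ]), 'orientation': array([-1.79868392e+02, -3.38487952e-03,  1.54972740e+02]), 'contact_force': array([ 0.80800483, -0.85589971,  0.60880771]), 'torque': array([-0.01336021, -0.03605207, -0.00786022]), 'grasp_force': 0.0, 'finger_gap': 0.08540560261693303}
scene [[526.64768478   0.         318.72158308]
 [  0.         526.64768478 240.6531255 ]
 [  0.           0.           1.        ]] [[ 0.67549037  0.57223665 -0.46503546 -0.07222032]
 [-0.73732553  0.53101769 -0.41757786 -0.51186578]
 [ 0.00798871  0.62495234  0.78062203  1.06819336]
 [ 0.          0.          0.          1.        ]] dict_keys(['color', 'z_map', 'mtx', 'cam_to_world'])
top [[457.80530099   0.         323.14866356]
 [  0.         457.80530099 236.85209228]
 [  0.           0.           1.        ]] [[-0.01197658  0.99067408 -0.13572554  0.35903709]
 [-0.99978312 -0.0095513   0.01850614  0.00289712]
 [ 0.01703719  0.13591775  0.99057362  1.24832323]
 [ 0.          0.          0.          1.        ]] dict_keys(['color', 'z_map', 'mtx', 'cam_to_world'])
```

View pics/top.png

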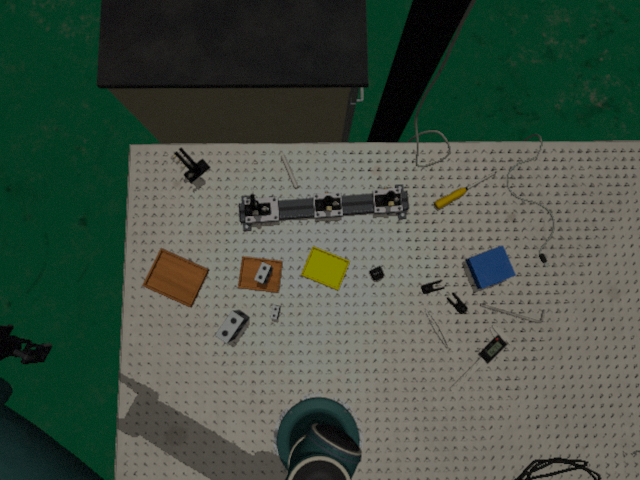

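View pics/scene.png

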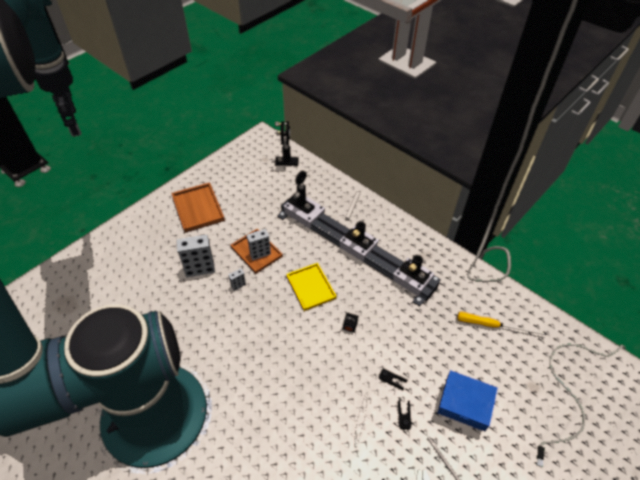

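The top view shows the locked carrier at (262,208), A at (328,205), B at (388,201). The middle-sized block stands at (263,272), in the smaller brown tray at (261,275). The cube is at (376,273), the forks at (433,287) and (457,303), and the loose post at (289,171).

```bash
python3 - <<'E'
from h import *
d={n:np.load(n+".npz") for n in("top","scene")}
def reg(n,u0,u1,v0,v1,z0,z1):
    P=d[n]["P"][v0:v1,u0:u1].reshape(-1,3); return P[(P[:,2]>z0)&(P[:,2]<z1)]
def rect(n,name,*a):
    p=reg(n,*a); 
    if len(p)<5: print(n,name,len(p));return
    r=cv2.minAreaRect((p[:,:2]*1000).astype(np.float32)); print(n,name,len(p),np.round(r[0],1),np.round(r[1],1),round(r[2],1),"z",p[:,2].mean().round(4), "mean",p[:,:2].mean(0).round(4))
rect("top","block",250,275,258,286,.07,.09)
rect("scene","block",240,275,225,262,.07,.09)
rect("top","tray",235,286,252,296,.009,.03)
rect("scene","tray",228,286,225,275,.009,.022)
rect("top","traybig",140,212,246,310,.006,.03)
rect("top","cube",365,390,262,284,.02,.05)
rect("top","railtop",236,412,185,232,.018,.03)
for nm,a in dict(L=(238,285),A=(308,348),B=(368,412)).items():
    rect("top",nm,*a,180,230,.032,.043); rect("top",nm+"holder",*a,180,230,.09,.103)
rect("scene","Ahold",335,380,215,250,.09,.103);rect("scene","Bhold",395,435,250,290,.09,.103)
rect("scene","A",330,390,215,270,.034,.042);rect("scene","B",390,445,250,300,.034,.042)
c=d["top"]["c"][150:310,230:420]; cv2.imwrite("pics/c.png",cv2.resize(c,None,fx=4,fy=3.7,interpolation=2))
E
```

```text
top block 200 [430.6 136.6] [25.3 49.1] 64.9 z 0.0806 mean [0.4302 0.1363]
scene block 218 [428.3 136.6] [30.5 50.5] 64.7 z 0.0787 mean [0.4268 0.1358]
top tray 376 [430.5 150.3] [110.5  85.9] 82.6 z 0.0137 mean [0.4298 0.1511]
scene tray 334 [428.2 151.6] [112.6  87.8] 82.5 z 0.0137 mean [0.4211 0.1426]
top traybig 1882 [423.4 382.1] [189.5 168.9] 89.3 z 0.0111 mean [0.4232 0.3771]
top cube 139 [ 428.7 -163.9] [32.  30.9] 24.1 z 0.0316 mean [ 0.4286 -0.163 ]
top railtop 1502 [618.5 -22.8] [ 75.3 462.9] 4.0 z 0.0245 mean [ 0.6125 -0.0279]
top L 430 [602.3 148.2] [65.2 97.2] 4.5 z 0.0388 mean [0.5989 0.1357]
top Lholder 36 [589.2 153.6] [27.4 24.5] 3.4 z 0.0978 mean [0.5857 0.1517]
top A 315 [614.4 -33.1] [65.2 75.9] 3.8 z 0.0384 mean [ 0.611  -0.0333]
top Aholder 72 [608.6 -34.8] [36.3 24.5] 19.9 z 0.0962 mean [ 0.6113 -0.0333]
top B 321 [ 625.  -195.1] [64.6 76.6] 3.9 z 0.0385 mean [ 0.6213 -0.1927]
top Bholder 71 [ 619.6 -196.9] [35.2 23.8] 25.8 z 0.0961 mean [ 0.6232 -0.1946]
scene Ahold 87 [608.2 -34.2] [34.6 25. ] 33.7 z 0.0947 mean [ 0.6086 -0.033 ]
scene Bhold 87 [ 616.9 -192.5] [24.4 35.7] 67.7 z 0.0952 mean [ 0.6199 -0.1946]
scene A 278 [612.3 -31.9] [68.6 77.2] 2.6 z 0.038 mean [ 0.6015 -0.0387]
scene B 311 [ 622.2 -193.9] [67.  77.1] 2.2 z 0.0381 mean [ 0.6125 -0.1994]
```

View pics/c.png

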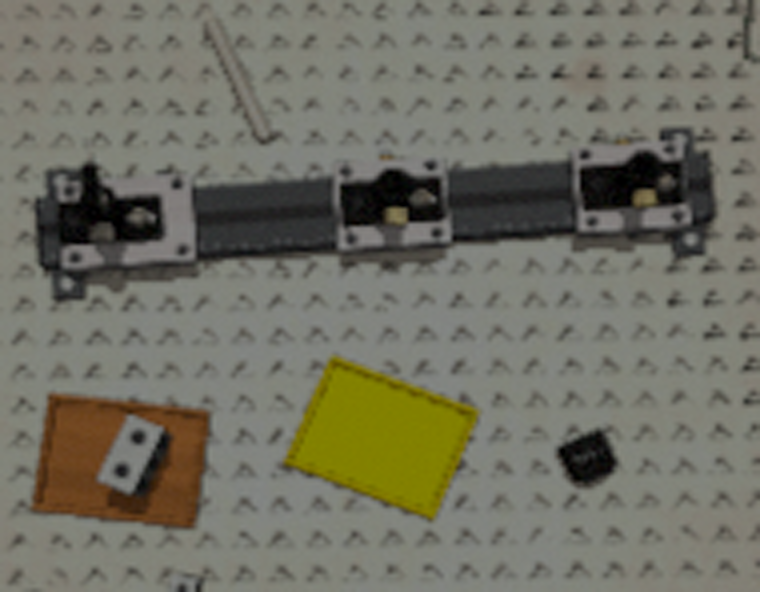

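Call:
jog_arm --pt "1 -0.041 -0.046 0 0 0 0" --pt "1 -0.041 -0.046 0 0 0 0" --pt "1 -0.041 -0.046 0 0 0 0" --pt "1 -0.041 -0.046 0 0 0 0" --pt "1 -0.041 -0.046 0 0 0 0" --pt "1 -0.041 -0.046 0 0 0 0" --pt "1 -0.041 -0.046 0 0 0 0" --pt "1 0 0 0 0 0 0"

```text
clock: 1.1
position: [0.41, 0.1947, 0.231]
orientation: [-179.9, 0.0, 154.6]
contact_force: [-0.7, 1.1, 0.2]
finger_gap: 0.0853
grasp_force: 0.0
```

Call:
jog_arm --pt "1 -0.021 -0.022 0.02 0 0 0" --pt "1 -0.021 -0.022 0.02 0 0 0" --pt "1 0 0 0 0 0 0" --pt "1 0 0 0 0 0 0"

```text
clock: 1.6
position: [0.4287, 0.1419, 0.1915]
orientation: [180.0, -0.0, 155.0]
contact_force: [-0.0, 0.3, 0.8]
finger_gap: 0.0856
grasp_force: 0.0
```

```bash
python3 - <<'E'
from h import *
s=sense(); c=capture("wrist"); cv2.imwrite("pics/w1.png",c["color"]); T=np.array(c["tool_from_camera"]); print(s["position"],s["orientation"],c["mtx"],T)
np.savez("w1.npz",z=c["z_map"],m=c["mtx"],T=T)
E
```

```text
[0.42872953 0.14189042 0.19149792] [ 1.79966925e+02 -2.91324164e-02  1.54992070e+02] [[371.64829954   0.         317.9593064 ]
 [  0.         371.64829954 240.4144008 ]
 [  0.           0.           1.        ]] [[-1.08302545e-04  9.49230482e-01  3.14581436e-01  8.10615940e-02]
 [ 9.99999839e-01  2.78122629e-04 -4.94943221e-04  2.81934145e-05]
 [-5.57307408e-04  3.14581332e-01 -9.49230359e-01 -1.42548304e-01]
 [ 0.00000000e+00  0.00000000e+00  0.00000000e+00  1.00000000e+00]]
```

View pics/w1.png

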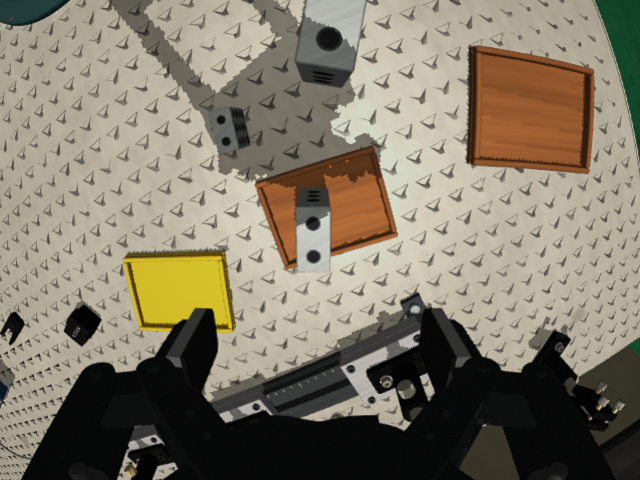

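The wrist view shows the block's top at about (314,240), between the fingers' line and standing in the brown tray; the rail with the locked carrier's end face lies around (350,375).

```bash
cat >> h.py <<'E'
from scipy.spatial.transform import Rotation as Ro
def wrist(name=None):
    s=sense(); c=capture("wrist"); z=c["z_map"]; m=c["mtx"]; v,u=np.mgrid[0:480,0:640]
    if name: cv2.imwrite(name,c["color"])
    return s,wcloud(s["position"],s["orientation"],z,m,np.array(c["tool_from_camera"])),c
def wcloud(p,o,z,m,T):
    v,u=np.mgrid[0:480,0:640]; a=(u-m[0,2])/m[0,0]; b=(v-m[1,2])/m[1,1]; r=np.hypot(a,b)+1e-9; k=np.tan(np.minimum(r,1.5))/r*z
    P=np.stack([a*k,-b*k,-z,np.ones_like(z)],-1)@T.T
    W=P[...,:3]@Ro.from_euler("xyz",o,degrees=True).as_matrix().T+p
    W[z==0]=np.nan; return W
def rect(P,z0,z1,box=None):
    p=P.reshape(-1,3); p=p[(p[:,2]>z0)&(p[:,2]<z1)]
    if box: p=p[(p[:,0]>box[0])&(p[:,0]<box[1])&(p[:,1]>box[2])&(p[:,1]<box[3])]
    if len(p)<10: return len(p)
    r=cv2.minAreaRect((p[:,:2]*1000).astype(np.float32)); return len(p),np.round(r[0],1),np.round(r[1],1),round(r[2],1),p[:,2].mean().round(4)
E
python3 - <<'E'
from h import *
d=np.load("w1.npz"); W=wcloud([0.42873,.14189,.1915],[180,-.03,154.99],d["z"],d["m"],d["T"])
print(rect(W,.07,.09,(.38,.48,.09,.19)))
print("tray",rect(W,.0105,.017,(.36,.5,.08,.22)))
print("L",rect(W,.034,.042,(.55,.65,.08,.2)))
# rail local: face x
p=W.reshape(-1,3); p=p[(abs(p[:,2]-.038)<.004)&(p[:,0]>.56)&(p[:,0]<.65)&(p[:,1]>.06)&(p[:,1]<.16)]; print(len(p),p[:,1].min(),p.mean(0))
print("A",rect(W,.034,.042,(.56,.66,-.1,.04)))
E
```

```text
(2238, array([429.2, 137.6]), array([24. , 49.4]), 65.2, np.float64(0.0797))
tray (2167, array([429.4, 151. ]), array([110.8,  86.6]), 82.4, np.float64(0.0135))
L (2097, array([600.7, 144.2]), array([65., 88.]), 3.8, np.float64(0.0381))
1659 0.0991761663295504 [0.59170555 0.12434483 0.03808634]
A (735, array([594. , -24.6]), array([30.9, 59.7]), 1.5, np.float64(0.038))
```

Call:
jog_arm --pt "1 -0.0023 -0.0037 0.036 0 0 0" --pt "1 0 0 0.036 0 0 0" --pt "1 0 0 0.036 0 0 0" --pt "1 0 0 0.036 0 0 0" --pt "1 0 0 0 0 0 0" --pt "1 0 0 0 0 0 0"

```text
clock: 2.4
position: [0.4305, 0.1375, 0.0488]
orientation: [179.9, 0.1, 155.0]
contact_force: [0.9, -0.1, 0.6]
finger_gap: 0.0856
grasp_force: 0.0
```

Call:
jog_arm --pt "0 0 0 0 0 0 0" --pt "0 0 0 0 0 0 0" --pt "0 0 0 0 0 0 0" --pt "0 0 0 0 0 0 0" --pt "0 0 0 0 0 0 0" --pt "0 0 0 0 0 0 0" --pt "0 0 0 0 0 0 0" --pt "0 0 0 0 0 0 0" --grip_force 40

```text
clock: 3.4
position: [0.4298, 0.1366, 0.0479]
orientation: [180.0, 0.0, 155.0]
contact_force: [-1.2, -0.2, 5.7]
finger_gap: 0.0244
grasp_force: 42.0
```

Call:
jog_arm --pt "0 0 0 -0.035 0 0 0" --pt "0 0 0 -0.04 0 0 0" --pt "0 0 0 0 0 0 0.1777" --pt "0 0 0 0 0 0 0.1777" --pt "0 0 0 0 0 0 0.1777" --pt "0 0 0 0 0 0 0.1777" --pt "0 0 0 0 0 0 0.1777" --pt "0 0 0 0 0 0 0.1777"

```text
clock: 4.4
position: [0.4277, 0.136, 0.1205]
orientation: [-179.8, 0.0, 93.5]
contact_force: [0.5, -0.1, -4.3]
finger_gap: 0.0245
grasp_force: 41.1
```

Call:
jog_arm --pt "0 0 0 0 0 0 0" --pt "0 0 0 0 0 0 0"

```text
clock: 4.65
position: [0.4286, 0.1362, 0.1214]
orientation: [-179.9, 0.0, 94.0]
contact_force: [0.4, -0.8, -4.7]
finger_gap: 0.0245
grasp_force: 41.1
```

Call:
jog_arm --pt "0 -0.0196 0.0431 0 0 0 0" --pt "0 -0.0196 0.0431 0 0 0 0" --pt "0 -0.0196 0.0431 0 0 0 0" --pt "0 -0.0196 0.0431 0 0 0 0" --pt "0 0 0 0 0 0 0" --pt "0 0 0 0 0 0 0"

```text
clock: 5.4
position: [0.6057, 0.0698, 0.1212]
orientation: [-179.8, -0.0, 93.9]
contact_force: [0.8, -0.2, -5.3]
finger_gap: 0.0249
grasp_force: 42.0
```

```bash
python3 - <<'E'
from h import *
s,W,c=wrist("pics/w2.png"); print(s["position"],s["orientation"])
o=np.array([.604,.100,0]); a=np.radians(3.85); ex=np.array([np.sin(a),-np.cos(a),0]); ey=np.array([np.cos(a),np.sin(a),0])
L=np.stack([(W-o)@ex,(W-o)@ey,W[...,2]],-1)
p=L.reshape(-1,3); p=p[(abs(p[:,2]-.038)<.004)&(abs(p[:,1])<.04)]
h,e=np.histogram(p[:,0],np.arange(-.1,.3,.01)); print([(round(b,2),n) for b,n in zip(e,h) if n])
print("A",rect(W,.034,.042,(.56,.66,-.12,.04)),"L",rect(W,.034,.042,(.55,.65,.09,.2)))
E
```

```text
[0.6057027  0.06983391 0.12122593] [-1.79848997e+02 -1.19009908e-02  9.39278983e+01]
[(np.float64(-0.1), np.int64(50)), (np.float64(-0.09), np.int64(758)), (np.float64(-0.08), np.int64(826)), (np.float64(-0.07), np.int64(104)), (np.float64(-0.06), np.int64(107)), (np.float64(-0.05), np.int64(739)), (np.float64(-0.04), np.int64(834)), (np.float64(-0.03), np.int64(890)), (np.float64(-0.02), np.int64(1635)), (np.float64(-0.01), np.int64(1394)), (np.float64(0.14), np.int64(68)), (np.float64(0.15), np.int64(183)), (np.float64(0.16), np.int64(178)), (np.float64(0.17), np.int64(2))]
A (431, array([614.4, -55.7]), array([63.6, 29.6]), 4.6, np.float64(0.0387)) L (7337, array([601.7, 145.7]), array([64.6, 89.9]), 3.9, np.float64(0.0381))
```

View pics/w2.png

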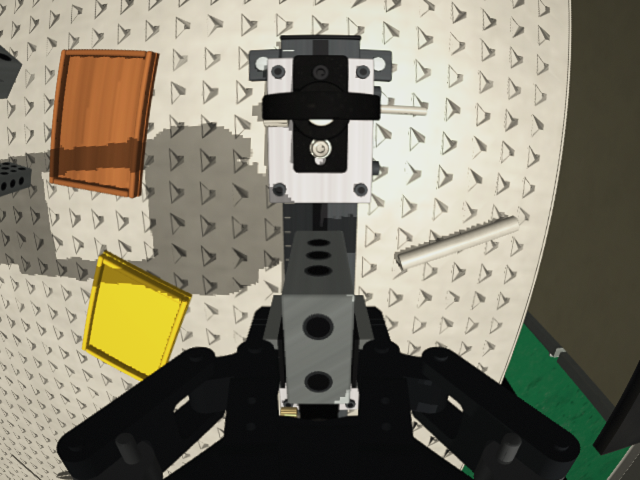

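The picture shows the block held squarely over the rail, with the locked carrier's face at about row 200 and a few millimetres clear. Lowering.

Call:
jog_arm --pt "0 0 0 0.025 0 0 0" --pt "0 0 0 0.02 0 0 0" --pt "0 0 0 0.005 0 0 0" --pt "0 0 0 0.0025 0 0 0" --pt "0 0 0 0 0 0 0" --pt "0 0 0 0 0 0 0"

```text
clock: 6.2
position: [0.6074, 0.07, 0.0707]
orientation: [179.9, -0.0, 93.9]
contact_force: [0.4, 0.0, -4.8]
finger_gap: 0.0243
grasp_force: 41.9
```

Call:
jog_arm --pt "0 0 0 0.001 0 0 0" --pt "0 0 0 0.001 0 0 0" --pt "0 0 0 0 0 0 0"

```text
clock: 6.58
position: [0.6066, 0.0699, 0.0677]
orientation: [-180.0, 0.0, 93.9]
contact_force: [-0.8, 0.0, -4.0]
finger_gap: 0.0245
grasp_force: 41.9
```

Call:
jog_arm --pt "0 0 0 0.001 0 0 0" --pt "0 0 0 0 0 0 0" --pt "0 0 0 0 0 0 0"

```text
clock: 6.95
position: [0.6068, 0.0699, 0.0671]
orientation: [180.0, 0.0, 93.9]
contact_force: [0.3, -0.4, -1.3]
finger_gap: 0.0242
grasp_force: 42.1
```

Call:
jog_arm --pt "0 0 0 0.0005 0 0 0" --pt "0.7 0 0 0 0 0 0" --pt "0.7 0 0 0 0 0 0" --pt "0.7 0 0 0 0 0 0" --pt "0.7 0 0 0 0 0 0" --pt "0.7 0 0 -0.03 0 0 0" --pt "0.7 0 0 -0.05 0 0 0" --pt "0.7 0 0 -0.03 0 0 0"

```text
clock: 7.95
position: [0.6078, 0.07, 0.179]
orientation: [179.8, 0.0, 93.9]
contact_force: [0.9, 0.5, 0.1]
finger_gap: 0.0596
grasp_force: 0.0
```

Call:
jog_arm --pt "0 -0.036 0 0 0 0 0" --pt "0 -0.036 0 0 0 0 0" --pt "0 -0.036 0 0 0 0 0" --pt "0 -0.036 -0.001 0 0 0 0" --pt "0 0 0 0 0 0 0" --pt "0 0 0 0 0 0 0" --pt "0 0 0 0 0 0 0"

```text
clock: 8.82
position: [0.6154, -0.0728, 0.1762]
orientation: [-180.0, -0.0, 93.9]
contact_force: [-0.5, 0.3, 0.3]
finger_gap: -0.0001
grasp_force: 0.0
```

Call:
jog_arm --pt "0 0 0 0.041 0 0 0" --pt "0 0 0 0.041 0 0 0" --pt "0 0 0 0.04 0 0 0" --pt "0 0 0 0 0 0 0" --pt "0 0 0 0 0 0 0"

```text
clock: 9.45
position: [0.6165, -0.0733, 0.0556]
orientation: [179.9, 0.0, 93.9]
contact_force: [0.2, -0.4, 0.5]
finger_gap: -0.0001
grasp_force: 0.0
```

```bash
python3 - <<'E'
from h import *
s=sense(); print(s["position"],s["contact_force"])
c,P=cloud("scene"); cv2.imwrite("pics/s2.png",cv2.resize(c["color"][150:310,240:460],None,fx=3.5,fy=3.5,interpolation=2))
E
```

```text
[ 0.61646066 -0.07332387  0.05561512] [ 0.16867627 -0.40184551  0.54104263]
```

View pics/s2.png

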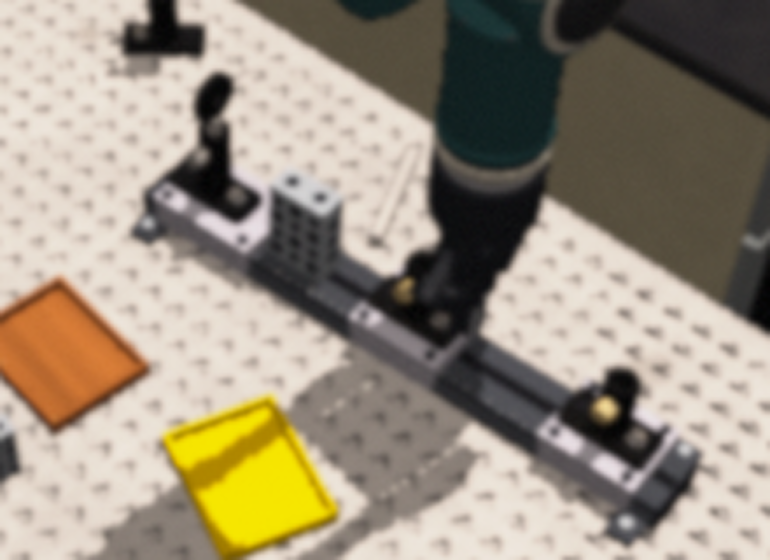

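The block stands upright in the first gap, and the shut fingers are behind A's holder at crop (440,290). Pushing A.

Call:
jog_arm --pt "0 0.005 0 0 0 0 0" --pt "0 0.005 0 0 0 0 0" --pt "0 0.004 0 0 0 0 0" --pt "0 0.004 0 0 0 0 0" --pt "0 0.005 0 0 0 0 0" --pt "0 0.005 0 0 0 0 0" --pt "0 0.005 0 0 0 0 0" --pt "0 0.003 0 0 0 0 0"

```text
clock: 10.5
position: [0.6134, -0.0392, 0.0546]
orientation: [180.0, 0.1, 93.9]
contact_force: [0.5, -6.1, 1.1]
finger_gap: -0.0
grasp_force: 0.7
```

Call:
jog_arm --pt "0 0.003 0 0 0 0 0" --pt "0 0.003 0 0 0 0 0" --pt "0 0.003 0 0 0 0 0" --pt "0 0.002 0 0 0 0 0"

```text
clock: 11.0
position: [0.6126, -0.0284, 0.0546]
orientation: [180.0, 0.1, 93.9]
contact_force: [0.5, -6.5, 1.2]
finger_gap: 0.0001
grasp_force: 0.7
```

Call:
jog_arm --pt "0 0.002 0 0 0 0 0" --pt "0 0.002 0 0 0 0 0"

```text
clock: 11.25
position: [0.6124, -0.0244, 0.0546]
orientation: [180.0, 0.1, 93.9]
contact_force: [-0.3, -6.1, 1.0]
finger_gap: 0.0001
grasp_force: 0.7
```

Call:
jog_arm --pt "0 0.002 0 0 0 0 0" --pt "0 0.002 0 0 0 0 0" --pt "0 0.002 0 0 0 0 0"

```text
clock: 11.62
position: [0.6119, -0.0184, 0.0546]
orientation: [180.0, 0.1, 93.9]
contact_force: [0.5, -6.6, 0.9]
finger_gap: -0.0002
grasp_force: 0.7
```

Call:
jog_arm --pt "0 0.001 0 0 0 0 0" --pt "0 0.001 0 0 0 0 0" --pt "0 0.001 0 0 0 0 0"

```text
clock: 12.0
position: [0.6118, -0.0161, 0.0546]
orientation: [180.0, 0.2, 93.9]
contact_force: [1.1, -9.6, 1.5]
finger_gap: 0.0001
grasp_force: 1.7
```

Call:
jog_arm --pt "0 0.001 0 0 0 0 0" --pt "0 0.001 0 0 0 0 0"

```text
clock: 12.25
position: [0.6117, -0.0145, 0.0547]
orientation: [180.0, 0.2, 93.9]
contact_force: [0.6, -9.5, 0.8]
finger_gap: -0.0003
grasp_force: 1.9
```

Call:
jog_arm --pt "0 0.001 0 0 0 0 0" --pt "0 0.001 0 0 0 0 0"

```text
clock: 12.5
position: [0.6116, -0.0125, 0.0546]
orientation: [180.0, 0.2, 93.9]
contact_force: [-0.2, -9.3, 0.9]
finger_gap: -0.0002
grasp_force: 1.9
```

Call:
jog_arm --pt "0 0.001 0 0 0 0 0" --pt "0 0.0005 0 0 0 0 0"

```text
clock: 12.75
position: [0.6114, -0.0111, 0.0546]
orientation: [180.0, 0.2, 93.9]
contact_force: [0.8, -11.4, -0.1]
finger_gap: 0.0001
grasp_force: 2.3
```

Call:
jog_arm --pt "0 0.0005 0 0 0 0 0" --pt "0 0.0005 0 0 0 0 0"

```text
clock: 13.0
position: [0.6115, -0.0111, 0.0547]
orientation: [180.0, 0.3, 93.9]
contact_force: [1.4, -14.9, -0.1]
finger_gap: 0.0001
grasp_force: 3.5
```

Call:
jog_arm --pt "0 0.0007 0 0 0 0 0" --pt "0 0 0 0 0 0 0" --pt "0 0 0 0 0 0 0"

```text
clock: 13.38
position: [0.6115, -0.0111, 0.0547]
orientation: [180.0, 0.4, 93.9]
contact_force: [0.5, -14.5, 0.4]
finger_gap: -0.0003
grasp_force: 3.9
```

Call:
jog_arm --pt "0 -0.005 0 0 0 0 0" --pt "0 -0.01 0 0 0 0 0" --pt "0 -0.01 0 0 0 0 0" --pt "0 0 0 -0.04 0 0 0" --pt "0.6 0 0 -0.04 0 0 0" --pt "0.6 0 0 -0.044 0 0 0" --pt "0.6 0 0 0 0 0 0"

```text
clock: 14.25
position: [0.616, -0.0322, 0.1836]
orientation: [179.5, 0.1, 93.9]
contact_force: [-0.2, 0.3, 0.7]
finger_gap: 0.051
grasp_force: 0.0
```

```bash
python3 - <<'E'
from h import *
s,W,c=wrist(); print(s["position"],s["orientation"])
a=np.radians(3.85)
print("A",rect(W,.034,.042,(.56,.66,-.12,.058)),"L",rect(W,.034,.042,(.55,.65,.09,.2)),"blk",rect(W,.092,.105,(.59,.63,.04,.12)))
c,P=cloud("top")
print("top A",rect(P,.034,.043,(.56,.66,-.12,.06)),"L",rect(P,.034,.043,(.55,.66,.09,.2)),"B",rect(P,.034,.043,(.56,.68,-.3,-.12)),"blk",rect(P,.092,.105,(.58,.63,.045,.12)))
E
```

```text
[ 0.61599296 -0.0321605   0.18364387] [1.79461718e+02 7.62220057e-02 9.38843178e+01]
A (3565, array([610.2,  12.7]), array([64.4, 76.2]), 3.7, np.float64(0.0382)) L (2719, array([602.9, 123.6]), array([64.5, 47. ]), 3.7, np.float64(0.0381)) blk (3352, array([606.9,  75.7]), array([25.4, 50.3]), 3.7, np.float64(0.0989))
top A (115, array([ 6.183e+02, -2.000e-01]), array([51.1, 53.5]), 89.9, np.float64(0.0391)) L (390, array([602.2, 142.4]), array([64.7, 92.4]), 3.7, np.float64(0.0389)) B (308, array([ 625.2, -195. ]), array([65.1, 76.2]), 3.9, np.float64(0.0386)) blk (135, array([607.3,  79.2]), array([25.7, 39. ]), 1.7, np.float64(0.0996))
```

Call:
jog_arm --pt "0.6 0.036 0 0 0 0 0" --pt "0.6 0.036 0 0 0 0 0" --pt "0.6 0.036 0 0 0 0 0" --pt "0.6 0 0 0 0 0 0" --pt "0.6 0 0 0 0 0 0"

```text
clock: 14.98
position: [0.6042, 0.0757, 0.1765]
orientation: [-179.8, 0.0, 93.9]
contact_force: [0.0, -0.8, 0.3]
finger_gap: 0.0512
grasp_force: 0.0
```

Call:
jog_arm --pt "0.6 0 0.0025 0.03 0 0 0" --pt "0.6 0 0 0.03 0 0 0" --pt "0.6 0 0 0.03 0 0 0" --pt "0.6 0 0 0.018 0 0 0" --pt "0.6 0 0 0 0 0 0" --pt "0.6 0 0 0 0 0 0" --pt "0.6 0 0 0 0 0 0"

```text
clock: 15.85
position: [0.6091, 0.0763, 0.072]
orientation: [179.8, -0.0, 93.9]
contact_force: [-0.5, -0.4, 0.5]
finger_gap: 0.0513
grasp_force: 0.0
```

Call:
jog_arm --pt "0 0 0 0 0 0 0" --pt "0 0 0 0 0 0 0" --pt "0 0 0 0 0 0 0" --pt "0 0 0 0 0 0 0" --pt "0 0 0 0 0 0 0" --pt "0 0 0 0 0 0 0" --grip_force 40

```text
clock: 16.6
position: [0.6078, 0.0763, 0.0713]
orientation: [180.0, 0.0, 93.9]
contact_force: [-2.9, 0.7, 5.7]
finger_gap: 0.0243
grasp_force: 39.9
```

Call:
jog_arm --pt "0 0 0 -0.003 0 0 0" --pt "0 0 0 -0.012 0 0 0" --pt "0 0 0 -0.03 0 0 0" --pt "0 0 0 -0.03 0 0 0" --pt "0 0 0 -0.025 0 0 0" --pt "0 0 0 0 0 0 0" --pt "0 0 0 0 0 0 0"

```text
clock: 17.48
position: [0.6068, 0.0762, 0.1693]
orientation: [-179.9, 0.0, 93.9]
contact_force: [-0.3, -0.4, -6.1]
finger_gap: 0.0248
grasp_force: 40.8
```

```bash
python3 - <<'E'
from h import *
s,W,c=wrist(); print(s["position"],s["orientation"],s["contact_force"])
print("L",rect(W,.034,.042,(.55,.65,.08,.2)))
c,P=cloud("scene"); cv2.imwrite("pics/s3.png",cv2.resize(c["color"][130:310,230:460],None,fx=3.2,fy=3.2,interpolation=2))
E
```

```text
[0.60680764 0.07615691 0.16928262] [-1.79893977e+02  4.07462087e-03  9.38893920e+01] [-0.26080037 -0.37554204 -6.14511628]
L (5204, array([601.5, 145.6]), array([64.8, 90.2]), 3.8, np.float64(0.0381))
```

Call:
jog_arm --pt "0 -0.0325 0 0 0 0 0" --pt "0 -0.0325 0 0 0 0 0" --pt "0 -0.0325 0 0 0 0 0" --pt "0 -0.0325 0 0 0 0 0" --pt "0 0 0 0 0 0 0" --pt "0 0 0 0 0 0 0"

```text
clock: 18.32
position: [0.6157, -0.0532, 0.1689]
orientation: [-179.9, -0.1, 93.8]
contact_force: [0.6, 0.9, -4.5]
finger_gap: 0.024
grasp_force: 40.7
```

```bash
python3 - <<'E'
from h import *
s,W,c=wrist(); print(s["position"],s["orientation"],s["contact_force"])
print("L",rect(W,.034,.042,(.55,.65,.08,.2)),"A",rect(W,.034,.042,(.56,.66,-.06,.07)))
E
```

```text
[ 0.61570173 -0.05317181  0.16891146] [-1.79865030e+02 -6.06361885e-02  9.38468611e+01] [ 0.62701084  0.93476491 -4.51052445]
L (2314, array([603.7, 110.7]), array([64.1, 21.5]), 3.7, np.float64(0.038)) A (4051, array([610.2,  12.9]), array([64.5, 75.9]), 4.0, np.float64(0.0382))
```

A is still at 50 mm from the datum face; lowering the block into the second gap.

Call:
jog_arm --pt "0 0 0 0.035 0 0 0" --pt "0 0 0 0.035 0 0 0" --pt "0 0 0 0.02 0 0 0" --pt "0 0 0 0.004 0 0 0" --pt "0 0 0 0 0 0 0" --pt "0 0 0 0 0 0 0" --pt "0 0 0 0 0 0 0"

```text
clock: 19.25
position: [0.6176, -0.0536, 0.0778]
orientation: [179.9, 0.0, 93.9]
contact_force: [-0.4, -0.0, -4.9]
finger_gap: 0.0246
grasp_force: 40.6
```

Call:
jog_arm --pt "0 0 0 0.001 0 0 0" --pt "0 0 0 0.001 0 0 0" --pt "0 0 0 0 0 0 0"

```text
clock: 19.62
position: [0.6164, -0.0535, 0.0741]
orientation: [-180.0, -0.0, 93.9]
contact_force: [-0.4, -0.1, -5.6]
finger_gap: 0.0245
grasp_force: 40.6
```

Call:
jog_arm --pt "0 0 0 0.001 0 0 0" --pt "0 0 0 0 0 0 0" --pt "0 0 0 0 0 0 0"

```text
clock: 20.0
position: [0.6165, -0.0535, 0.0732]
orientation: [-180.0, -0.0, 93.9]
contact_force: [0.7, 0.6, -4.8]
finger_gap: 0.0247
grasp_force: 40.6
```

Call:
jog_arm --pt "0 0 0 0.001 0 0 0" --pt "0 0 0 0.0008 0 0 0" --pt "0 0 0 0 0 0 0"

```text
clock: 20.38
position: [0.6166, -0.0535, 0.0714]
orientation: [-180.0, 0.0, 93.9]
contact_force: [-0.1, -0.0, -4.4]
finger_gap: 0.0247
grasp_force: 40.7
```

Call:
jog_arm --pt "0 0 0 0.0005 0 0 0" --pt "0 0 0 0 0 0 0"

```text
clock: 20.62
position: [0.6166, -0.0535, 0.0714]
orientation: [180.0, 0.0, 93.9]
contact_force: [-1.7, 0.5, -1.7]
finger_gap: 0.0245
grasp_force: 41.1
```

Call:
jog_arm --pt "0.7 0 0 0 0 0 0" --pt "0.7 0 0 0 0 0 0" --pt "0.7 0 0 0 0 0 0" --pt "0.7 0 0 0 0 0 0" --pt "0.7 0 0 -0.025 0 0 0" --pt "0.7 0 0 -0.045 0 0 0" --pt "0.7 0 0 -0.04 0 0 0"

```text
clock: 21.5
position: [0.6165, -0.0535, 0.1822]
orientation: [180.0, 0.0, 93.9]
contact_force: [-0.7, -0.2, 0.3]
finger_gap: 0.0599
grasp_force: 0.0
```

Call:
jog_arm --pt "0 -0.045 0 0 0 0 0" --pt "0 -0.045 0 0 0 0 0" --pt "0 -0.045 0 0 0 0 0" --pt "0 -0.044 -0.002 0 0 0 0" --pt "0 0 0 0 0 0 0" --pt "0 0 0 0 0 0 0" --pt "0 0 0 0 0 0 0"

```text
clock: 22.38
position: [0.6267, -0.231, 0.1809]
orientation: [-180.0, -0.0, 93.9]
contact_force: [0.2, -0.5, 0.3]
finger_gap: 0.0003
grasp_force: 0.0
```

```bash
python3 - <<'E'
from h import *
s,W,c=wrist("pics/w3.png"); print(s["position"],s["orientation"],s["contact_force"],s["finger_gap"])
print("B",rect(W,.034,.042,(.57,.68,-.3,-.12)),"A",rect(W,.034,.042,(.56,.66,-.06,.07)),"blk",rect(W,.092,.105,(.59,.64,-.1,-.02)))
E
```

```text
[ 0.62666949 -0.23096084  0.18087204] [-1.79985548e+02 -2.76086923e-02  9.39474951e+01] [ 0.15356017 -0.54012992  0.29993032] 0.0003242452136304927
B (3644, array([ 624. , -194.9]), array([64.7, 75.9]), 3.9, np.float64(0.0382)) A 0 blk (480, array([617.4, -76.5]), array([24.8,  6.5]), 3.4, np.float64(0.0979))
```

View pics/w3.png

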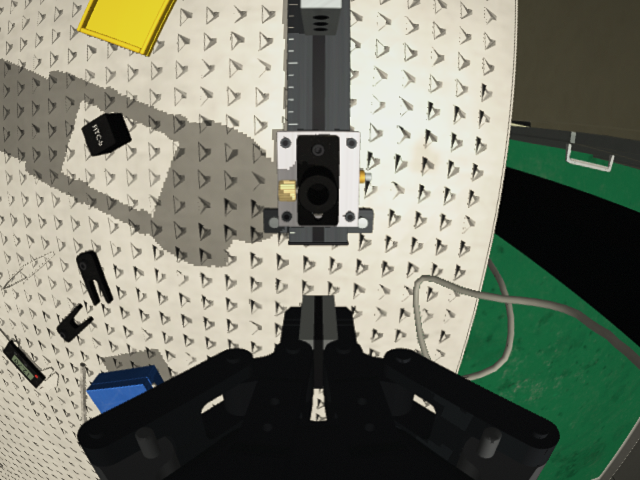

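The block stands clear in the second gap (top edge of image), and the shut fingers sit beyond B's holder at (318,190). Going down and pushing B.

Call:
jog_arm --pt "0 0 0 0.042 0 0 0" --pt "0 0 0 0.042 0 0 0" --pt "0 0 0 0.041 0 0 0" --pt "0 0 0 0 0 0 0" --pt "0 0 0 0 0 0 0" --pt "0 0.004 0 0 0 0 0" --pt "0 0.004 0 0 0 0 0" --pt "0 0.003 0 0 0 0 0"

```text
clock: 23.42
position: [0.6265, -0.2211, 0.0572]
orientation: [179.9, 0.0, 93.9]
contact_force: [-1.1, -0.3, 0.1]
finger_gap: -0.0003
grasp_force: 0.0
```

Call:
jog_arm --pt "0 0.003 0 0 0 0 0" --pt "0 0.004 0 0 0 0 0" --pt "0 0.005 0 0 0 0 0" --pt "0 0.006 0 0 0 0 0" --pt "0 0.006 0 0 0 0 0" --pt "0 0.006 0 0 0 0 0" --pt "0 0.006 0 0 0 0 0" --pt "0 0.005 0 0 0 0 0"

```text
clock: 24.42
position: [0.6236, -0.1821, 0.0566]
orientation: [179.9, 0.2, 93.9]
contact_force: [0.8, -5.2, 0.5]
finger_gap: -0.0001
grasp_force: 3.1
```

Call:
jog_arm --pt "0 0.005 0 0 0 0 0" --pt "0 0.005 0 0 0 0 0" --pt "0 0.005 0 0 0 0 0" --pt "0 0.004 0 0 0 0 0" --pt "0 0.003 0 0 0 0 0"

```text
clock: 25.05
position: [0.6222, -0.1602, 0.0566]
orientation: [179.9, 0.2, 93.9]
contact_force: [-0.1, -5.5, 0.9]
finger_gap: 0.0002
grasp_force: 3.0
```

Call:
jog_arm --pt "0 0.003 0 0 0 0 0" --pt "0 0.003 0 0 0 0 0" --pt "0 0.003 0 0 0 0 0" --pt "0 0.003 0 0 0 0 0" --pt "0 0.002 0 0 0 0 0" --pt "0 0.001 0 0 0 0 0"

```text
clock: 25.8
position: [0.6212, -0.1452, 0.0566]
orientation: [179.9, 0.2, 93.9]
contact_force: [-0.2, -7.0, 0.7]
finger_gap: -0.0003
grasp_force: 3.0
```

Call:
jog_arm --pt "0 0.001 0 0 0 0 0" --pt "0 0.001 0 0 0 0 0" --pt "0 0.001 0 0 0 0 0"

```text
clock: 26.18
position: [0.6209, -0.1423, 0.0566]
orientation: [179.9, 0.2, 93.9]
contact_force: [-0.6, -5.3, 1.4]
finger_gap: -0.0001
grasp_force: 3.0
```

Call:
jog_arm --pt "0 0.001 0 0 0 0 0" --pt "0 0.001 0 0 0 0 0"

```text
clock: 26.42
position: [0.6209, -0.141, 0.0566]
orientation: [179.9, 0.2, 93.9]
contact_force: [0.0, -9.0, -0.7]
finger_gap: -0.0003
grasp_force: 4.6
```

Touching the block now; continuing in small steps.

Call:
jog_arm --pt "0 0.001 0 0 0 0 0" --pt "0 0.001 0 0 0 0 0"

```text
clock: 26.68
position: [0.6207, -0.1394, 0.0566]
orientation: [179.9, 0.3, 93.9]
contact_force: [-0.8, -9.5, -0.3]
finger_gap: 0.0
grasp_force: 4.7
```

Call:
jog_arm --pt "0 0.0006 0 0 0 0 0" --pt "0 0.0004 0 0 0 0 0"

```text
clock: 26.92
position: [0.6207, -0.1384, 0.0566]
orientation: [179.9, 0.3, 93.9]
contact_force: [-0.5, -9.4, 0.4]
finger_gap: 0.0001
grasp_force: 4.7
```

Call:
jog_arm --pt "0 0.0004 0 0 0 0 0" --pt "0 0 0 0 0 0 0"

```text
clock: 27.18
position: [0.6207, -0.138, 0.0566]
orientation: [179.9, 0.3, 93.9]
contact_force: [-0.3, -9.2, 0.3]
finger_gap: 0.0003
grasp_force: 4.5
```

Call:
jog_arm --pt "0 0.0004 0 0 0 0 0" --pt "0 0 0 0 0 0 0"

```text
clock: 27.42
position: [0.6206, -0.1375, 0.0566]
orientation: [179.9, 0.3, 93.9]
contact_force: [-0.6, -9.5, -0.7]
finger_gap: 0.0
grasp_force: 4.6
```

Call:
jog_arm --pt "0 0.0004 0 0 0 0 0" --pt "0 0 0 0 0 0 0"

```text
clock: 27.68
position: [0.6206, -0.1372, 0.0566]
orientation: [179.9, 0.3, 93.9]
contact_force: [-0.3, -7.8, 0.2]
finger_gap: -0.0001
grasp_force: 4.6
```

Call:
jog_arm --pt "0 0.0003 0 0 0 0 0" --pt "0 0 0 0 0 0 0"

```text
clock: 27.92
position: [0.6206, -0.1369, 0.0566]
orientation: [179.9, 0.3, 93.9]
contact_force: [0.9, -8.5, 0.4]
finger_gap: 0.0
grasp_force: 4.6
```

Call:
jog_arm --pt "0 0.0003 0 0 0 0 0" --pt "0 0 0 0 0 0 0"

```text
clock: 28.18
position: [0.6206, -0.1368, 0.0566]
orientation: [179.9, 0.3, 93.9]
contact_force: [-0.7, -10.0, 0.4]
finger_gap: 0.0001
grasp_force: 4.9
```

Call:
jog_arm --pt "0 0.0003 0 0 0 0 0" --pt "0 0 0 0 0 0 0"

```text
clock: 28.42
position: [0.6206, -0.1368, 0.0566]
orientation: [179.9, 0.3, 93.9]
contact_force: [0.1, -10.7, 0.4]
finger_gap: 0.0003
grasp_force: 5.3
```

Call:
jog_arm --pt "0 0.0003 0 0 0 0 0" --pt "0 0 0 0 0 0 0"

```text
clock: 28.68
position: [0.6206, -0.1367, 0.0566]
orientation: [179.9, 0.3, 93.9]
contact_force: [0.3, -11.3, -0.9]
finger_gap: -0.0002
grasp_force: 5.8
```

Contact with A: position holds while the force builds. Back off.

Call:
jog_arm --pt "0 -0.004 0 0 0 0 0" --pt "0 -0.01 0 0 0 0 0" --pt "0 -0.01 0 0 0 0 0" --pt "0 0 0 -0.04 0 0 0" --pt "0.6 0 0 -0.04 0 0 0" --pt "0.6 0 0 -0.042 0 0 0" --pt "0.6 0 0 0 0 0 0" --pt "0.6 0 0 0 0 0 0"

```text
clock: 29.68
position: [0.6213, -0.1571, 0.1776]
orientation: [-180.0, -0.0, 93.9]
contact_force: [-0.1, 0.1, -0.5]
finger_gap: 0.0507
grasp_force: 0.0
```

```bash
python3 - <<'E'
from h import *
s,W,c=wrist(); print(s["position"],s["orientation"],s["contact_force"])
print("B",rect(W,.034,.042,(.57,.68,-.18,-.06)),"A",rect(W,.034,.042,(.56,.66,-.05,.07)),"L",rect(W,.034,.042,(.55,.65,.08,.2)),"blk",rect(W,.092,.105,(.60,.64,-.1,-.015)))
E
```

```text
[ 0.62125754 -0.15706793  0.17760619] [-1.79975624e+02 -1.37423381e-02  9.38781249e+01] [-0.14228081  0.11427429 -0.48586496]
B (3723, array([ 618.5, -113. ]), array([64.6, 75.4]), 3.9, np.float64(0.0382)) A (2303, array([611.3,  -2.6]), array([64.6, 46. ]), 3.7, np.float64(0.0381)) L 0 blk (3472, array([616.6, -62.5]), array([25.1, 75.3]), 3.6, np.float64(0.099))
```

Call:
jog_arm --pt "0.6 0.036 0 0 0 0 0" --pt "0.6 0.036 0 0 0 0 0" --pt "0.6 0.0349 0.0023 0 0 0 0" --pt "0.6 0 0 0 0 0 0" --pt "0.6 0 0 0 0 0 0" --pt "0.6 0 0 0 0 0 0"

```text
clock: 30.48
position: [0.6163, -0.0511, 0.1772]
orientation: [-179.9, 0.0, 93.8]
contact_force: [1.1, -0.7, -0.1]
finger_gap: 0.051
grasp_force: 0.0
```

Call:
jog_arm --pt "0.6 0 0 0.03 0 0 0" --pt "0.6 0 0 0.03 0 0 0" --pt "0.6 0 0 0.03 0 0 0" --pt "0.6 0 0 0.016 0 0 0" --pt "0.6 0 0 0 0 0 0" --pt "0.6 0 0 0 0 0 0" --pt "0.6 0 0 0 0 0 0"

```text
clock: 31.35
position: [0.6179, -0.0504, 0.0737]
orientation: [179.8, 0.0, 93.9]
contact_force: [0.5, -0.2, -0.2]
finger_gap: 0.0518
grasp_force: 0.0
```

Call:
jog_arm --pt "0 0 0 0 0 0 0" --pt "0 0 0 0 0 0 0" --pt "0 0 0 0 0 0 0" --pt "0 0 0 0 0 0 0" --pt "0 0 0 0 0 0 0" --pt "0 0 0 0 0 0 0" --grip_force 40

```text
clock: 32.1
position: [0.6168, -0.0502, 0.073]
orientation: [180.0, 0.0, 93.9]
contact_force: [-3.1, -0.5, 5.6]
finger_gap: 0.0245
grasp_force: 39.8
```

Call:
jog_arm --pt "0 0 0 -0.003 0 0 0" --pt "0 0 0 -0.012 0 0 0" --pt "0 0 0 -0.03 0 0 0" --pt "0 0 0 -0.03 0 0 0" --pt "0 0 0 -0.025 0 0 0" --pt "0 0 0 0 0 0 0" --pt "0 0 0 0 0 0 0"

```text
clock: 32.98
position: [0.6157, -0.0499, 0.1709]
orientation: [-179.9, -0.0, 93.9]
contact_force: [-0.3, -0.4, -4.8]
finger_gap: 0.024
grasp_force: 40.4
```

Call:
jog_arm --pt "0 0.0355 -0.0287 0 0 0 0" --pt "0 0.0355 -0.0287 0 0 0 0" --pt "0 0.0355 -0.0287 0 0 0 0" --pt "0 0.0355 -0.0287 0 0 0 0" --pt "0 0.0355 -0.0287 0 0 0 0" --pt "0 0.0355 -0.0287 0 0 0 0" --pt "0 0 0 0 0 0 0.1" --pt "0 0 0 0 0 0 0.1"

```text
clock: 33.98
position: [0.4283, 0.1509, 0.1701]
orientation: [-179.8, 0.1, 82.3]
contact_force: [0.2, -0.1, -4.5]
finger_gap: 0.0242
grasp_force: 41.1
```

Call:
jog_arm --pt "0 0 0 0.035 0 0 0" --pt "0 0 0 0.02 0 0 0" --pt "0 0 0 0 0 0 0" --pt "0 0 0 0 0 0 0"

```text
clock: 34.48
position: [0.4303, 0.1507, 0.1169]
orientation: [-180.0, 0.0, 82.4]
contact_force: [0.5, -0.1, -4.2]
finger_gap: 0.0241
grasp_force: 41.1
```

```bash
python3 - <<'E'
from h import *
s,W,c=wrist("pics/w4.png"); print(s["position"],s["orientation"],s["contact_force"])
print("tray",rect(W,.0105,.017,(.36,.5,.08,.22)))
c,P=cloud("top"); cv2.imwrite("pics/t4.png",c["color"])
print("top L",rect(P,.034,.043,(.57,.66,.09,.2)),"A",rect(P,.034,.043,(.57,.66,-.05,.07)),"B",rect(P,.034,.043,(.57,.66,-.17,-.06)))
E
```

```text
[0.43030137 0.15065537 0.11691241] [-1.79970843e+02  1.02354902e-02  8.24227435e+01] [ 0.49016148 -0.13555708 -4.22177508]
tray (2992, array([429.8, 152. ]), array([108.9,  86.5]), 82.4, np.float64(0.0135))
top L (389, array([601.9, 143.9]), array([64. , 88.3]), 4.1, np.float64(0.0388)) A (319, array([611.2,  12.2]), array([65. , 75.9]), 4.2, np.float64(0.0391)) B (307, array([ 619.5, -113.5]), array([65.3, 76.2]), 3.9, np.float64(0.0388))
```

View pics/w4.png

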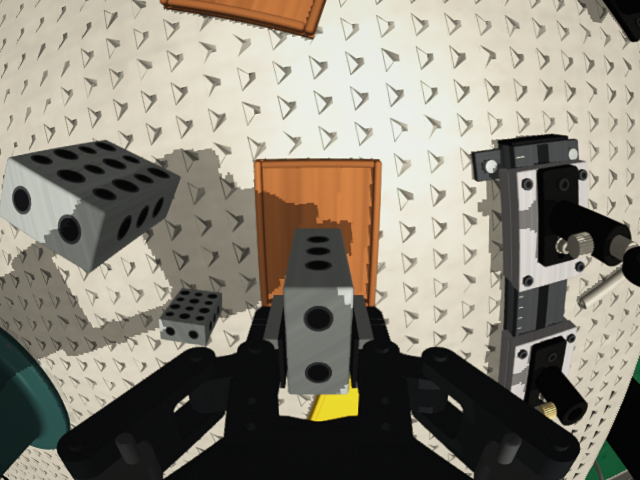

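The block hangs squarely over the tray (centre of image, rows 160–310). Lowering.

Call:
jog_arm --pt "0 0 0 0.03 0 0 0" --pt "0 0 0 0.02 0 0 0" --pt "0 0 0 0.008 0 0 0" --pt "0 0 0 0.002 0 0 0" --pt "0 0 0 0 0 0 0" --pt "0 0 0 0 0 0 0"

```text
clock: 35.33
position: [0.4313, 0.1509, 0.058]
orientation: [179.9, -0.0, 82.4]
contact_force: [0.1, 0.1, -5.0]
finger_gap: 0.0243
grasp_force: 41.0
```

Call:
jog_arm --pt "0 0 0 0.001 0 0 0" --pt "0 0 0 0.001 0 0 0" --pt "0 0 0 0 0 0 0"

```text
clock: 35.7
position: [0.4303, 0.1507, 0.0549]
orientation: [-180.0, 0.0, 82.4]
contact_force: [0.1, -0.4, -4.3]
finger_gap: 0.0245
grasp_force: 41.1
```

Call:
jog_arm --pt "0 0 0 0.0007 0 0 0" --pt "0 0 0 0 0 0 0" --pt "0 0 0 0 0 0 0"

```text
clock: 36.08
position: [0.4304, 0.1507, 0.0543]
orientation: [-180.0, 0.0, 82.4]
contact_force: [0.4, -0.6, -4.2]
finger_gap: 0.0245
grasp_force: 41.1
```

Call:
jog_arm --pt "0 0 0 0.0006 0 0 0" --pt "0 0 0 0 0 0 0" --pt "0 0 0 0 0 0 0"

```text
clock: 36.45
position: [0.4305, 0.1507, 0.054]
orientation: [180.0, 0.0, 82.4]
contact_force: [-2.1, -1.5, 1.3]
finger_gap: 0.025
grasp_force: 41.9
```

Contact with the tray floor. Release and rise.

Call:
jog_arm --pt "0.7 0 0 0 0 0 0" --pt "0.7 0 0 0 0 0 0" --pt "0.7 0 0 0 0 0 0" --pt "0.7 0 0 0 0 0 0" --pt "0.7 0 0 -0.025 0 0 0" --pt "0.7 0 0 -0.045 0 0 0" --pt "0.7 0 0 -0.06 0 0 0" --pt "0.7 0 0 0 0 0 0"

```text
clock: 37.45
position: [0.4347, 0.1519, 0.1897]
orientation: [179.4, -0.3, 82.4]
contact_force: [-0.0, 0.1, -0.7]
finger_gap: 0.0602
grasp_force: 0.0
```

Call:
jog_arm --pt "0.7 -0.03 0 0 0 0 0" --pt "0.7 -0.03 0 0 0 0 0" --pt "0.7 0 0 0 0 0 0" --pt "0.7 0 0 0 0 0 0"

```text
clock: 37.95
position: [0.4223, 0.0915, 0.1831]
orientation: [-180.0, -0.0, 82.4]
contact_force: [-0.1, -0.5, -0.3]
finger_gap: 0.06
grasp_force: 0.0
```

```bash
python3 - <<'E'
from h import *
s,W,c=wrist("pics/w5.png"); print(s["position"],s["contact_force"])
print("blk",rect(W,.07,.09,(.38,.48,.09,.2)))
c,P=cloud("top")
print("cube",rect(P,.02,.05,(.39,.47,-.2,-.12)))
i=P[...,2]
d=np.load("top.npz")["c"].astype(int); e=abs(c["color"].astype(int)-d).max(-1)
for n,(u0,u1,v0,v1) in dict(post=(278,302,150,190),forks=(418,470,276,318)).items(): print(n,(e[v0:v1,u0:u1]>60).sum())
print("L",rect(W,.034,.042,(.55,.65,.08,.2)),"A",rect(W,.034,.042,(.57,.66,-.03,.07)),"B",rect(W,.034,.042,(.57,.66,-.17,-.06)))
E
```

```text
[0.42229333 0.09147266 0.18314287] [-0.14749226 -0.46208057 -0.32209988]
blk (2805, array([430. , 150.5]), array([49.4, 25.1]), 82.9, np.float64(0.0799))
cube (138, array([ 428.8, -163.5]), array([31.9, 29.6]), 25.6, np.float64(0.0322))
post 0
forks 0
L (3467, array([601.2, 145.5]), array([65.4, 90.7]), 3.7, np.float64(0.0382)) A (1910, array([610.1,  13.6]), array([65.9, 76.1]), 4.5, np.float64(0.0381)) B (504, array([639.2, -93.5]), array([38.2, 80.2]), 40.6, np.float64(0.038))
```

```bash
python3 -c "
from cell import hand_in; print(hand_in())"
```

```text
the job is handed in; nothing more can be done
None
```

I handed the job in at about 38 s of the 72 s allowed; the hand-in gave no verdict. By camera, both gaps read 50 mm to within about 1 mm, the block stands upright in its tray, and the cube, loose post and forks have not moved.

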